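Start the press screw in its nut and hold it

ROBOT

A 6-joint arm with a two-finger parallel gripper is mounted at the origin on the work surface. World frame = base frame: x ahead of the robot, y to its left, z up, the work surface at z = 0. Lengths are in m, angles in rad, forces in N, time in s.
With the tool pointing down it reaches from about 0.3 to 0.775 m from the base axis. Payload 14.6 kg.
Tool frame: the origin (TCP) lies on the centre line of the jaws, within the pads' length; the fingertips stand 22 mm ahead of it and the grasp point (between the pads) lies 3 mm ahead of it; z points along the fingers, y is the direction in which the jaws open and shut (so a half turn about z gives the same grasp; the last joint's range is limited). The gripper opens to 94 mm and grips with 3 to 60 N. Pads are 16 mm wide; open, the fingers measure 119 mm over their backs; the gripper's body (75 mm by 177 mm) begins 78 mm behind the grasp point.
Start: joints at [1.206, 0.3, 1.521, -0, 1.321, -0.067], TCP at [0.161, 0.526, 0.227] pointing down, gripper open.
Joint ranges: [-3.03, 3.03], [-0.79, 2.21], [0.23, 2.52], [-1.04, 4.18], [0, 3.07], [-2.55, 2.55]. Speed limits (rad/s): [2.22, 2.22, 2.57, 3.14, 3.14, 3.14].

INTERFACE

Orientations are given as a unit quaternion [x, y, z, w].
In Python, from cell import * gives the robot as it stands.
- The arm moves only by the tool apply_moves, never from a script. Its argument "increments" is a list of rows, each a list of 5 numbers: the shift along the tool's x, y, z in m, then the turn about the tool's z in rad, then the closure, from -1 (fully open) to 1 (shut). In form: [[dx, dy, dz, twist, hand], ...]. A call has 1 to 8 rows; each row shifts and turns the commanded pose from where the row before left it, along the tool's axes as they then stand; what a row does not reach is not made up. A row lasts 1/10 s, in which the tool goes at most 50 mm and 8.59 degrees, less where a joint would pass 70% of its speed; a pose out of reach is approached as far as the arm can. A call with a gripper value outside its range is refused whole. The fingers move at their own pace and stop on an object; "squeeze" is the grip in N (left out, the last holds). Time passes only in rows, so rows that do not move let the fingers close. It gives the time, the measured TCP pose, the force and the opening at its end, in the units of the state.
- observe(): the state, without advancing time (a new reading comes with each control period).
- get_image(name): name is "scene" or "side" or "wrist"; returns the picture (420x560x3 uint8, red, green, blue); there is no depth.
- camera_model(name): a dict with "K" (3x3 intrinsics, pixels), "k1" (the pictures are not rectified: a ray, as slopes to the right and down, at radius r is drawn at 1 + k1 r^2 times it, then the intrinsics apply), "eye" and "rotation" of the camera in the world. Camera axes: x right, y down, z forward; pixel columns grow to the right and rows downward; lengths in m; the calibration is good to about 2 mm. A picture is of the moment at which its call begins: read the wrist's pose just before it. camera_model takes no time and is no camera call; for the wrist camera it gives the pose at the moment of the call.
- close_job(): hands the job in, once; it reports no verdict.
The state is a dict: "t": time; "joint_pos": joint angles; "qd": joint speeds; "tau": joint torques, N m; "tool_pos": TCP position; "tool_rot": TCP orientation; "contact_force": force on the tool from outside, world axes, zero at the start; "torque": the same for the moment, N m; "width": opening from 0.0 (shut) to 1.0 (fully open).
Only numpy, scipy, OpenCV 4.12 (cv2) and the standard library are available. Lean on these libraries where they do the work, as an engineer would, in place of code of your own. Each camera call takes 0.05 s, during which the arm holds its last target. There are 200 camera calls.

TASK

The screw of the bench press stands in its nut, but its thread has not caught yet. Turn it backward (anticlockwise from above) only until it drops into the thread, then forward about one full turn, and finish with the gripper closed on the screw's hub, holding it started and still so that the shoe can be fitted under it. Do not lift the screw out, and leave everything else on the table where it is.

Things in the scene. Friction and masses are not known exactly. Their poses are not given: they have to be found in the camera images.
- press: Bench screw press bolted to the table. Origin: on the table, under the screw's axis; y along the crosshead, z up. Base 190 (x) x 270 (y) x 24 mm, bed top at 30 mm; two columns at y = +-100 mm, 180 mm high; crosshead along y, its top at 144 mm, with the nut in its middle. Nothing of it stands above 180 mm. Fixed.
- screw: Steel press screw, 0.8 kg, upright in the nut; it can only turn and go up and down. Origin: centre of its hub, on the screw's axis, about 260 mm above the table; x along the cross bar. Hub: upright cylinder 38 mm across, from 22 mm below to 20 mm above the origin; grip it from above, one finger each side of the bar. Under it 100 mm of thread, 28 mm across, then a plain nose.
- nut_mouth (a point): Centre of the nut's mouth, 150 mm above the table. Right-handed thread, 8 mm pitch. The screw's weight keeps it on the nut's thread. Turned backward it climbs (8 mm a turn) and, after 1/6 to 4/5 of a turn from the start, falls 8 mm off the thread's end: the drop. Forward from there it is caught and sinks 8 mm a turn, with 1.5 mm of play.
- bar_end (a point): Centre of the ball (22 mm) at one end of the cross bar, 95 mm from the axis along the screw's +x; a like ball ends the other side. The bar is 12 mm thick, level, through the hub's centre, and free all round. A fingertip pushes it round with less than 3 N; it stays where it is left, and is free to rise and drop while pushed.
- screw_turn (a joint): Angle of the screw about its upright axis, rad, counted on over many turns: grows turning backward (anticlockwise from above), falls turning forward. Its zero has no meaning. No stop.
- screw_lift (a joint): Height of the screw, m: grows upward; about 0 at the top of the thread's climb, just before the drop. Can be lifted to +0.02.
- shoe: steel pressing shoe lying on the bed of the press: disc 60 mm across and 10 mm thick with a 32 mm collar, 24 mm high in all. To be fitted later by someone else; leave it. Origin: centre of its underside.
- grease_tin: flat steel tin, 68 mm across, 45 mm high, on the bed of the press beside the shoe; leave it. Origin: centre of its underside.
- tape: roll of adhesive tape lying flat on the near right of the press, 104 mm across, 24 mm high; leave it. Origin: centre of its underside.
- pencil_cup: metal cup of pencils, 80 mm across, about 170 mm high with the pencils, on the robot's right; leave it. Origin: centre of its underside.
- glue_bottle: white glue bottle, 56 mm across, 140 mm high, on the robot's left; leave it. Origin: centre of its underside.
- ruler: aluminium safety ruler, 310 mm long, 30 mm wide, lying flat on the robot's left; leave it. Origin: centre of its underside.
- glue_gun: glue gun lying on its side on the left cutting mat; leave it. Origin: centre of its underside.
- board_stack: stack of cardboard blanks, 150 x 110 x 16 mm, on the robot's right; leave it. Origin: centre of its underside.

How it is judged:
On the way, in this order (a step that is already met when the one before it is completed fails the run):
1. the screw, turned backward, has dropped off the end of the nut's thread (value of joint screw_turn above 0.5 rad and value of joint screw_lift below -0.0045 m), for 0.1 s.
2. the screw has gone forward about one turn from the drop and is caught in the nut (value of joint screw_turn between -7.25 and -3.59 rad and value of joint screw_lift between -0.0195 and -0.0115 m), for 0.2 s.
At the end, for the whole second after the job is handed in: the screw is caught in the nut, between 2/3 and 1 1/4 turn forward of the drop; it does not turn (under 0.1 rad/s); the fingers are on it with more than 5 N, the grasp point within 30 mm of the hub's centre (all of step 2 and velocity of joint screw_turn between -0.1 and 0.1 rad/s and contact force between the fingers and screw above 5 N and distance between the grasp point and screw below 0.03 m); the arm keeps its last pose, push and grip.
It fails at once if turned backward more than about a third of a turn beyond the drop (value of joint screw_turn above 2.8 rad).
It fails at once if the screw lifted out of the nut's mouth (8 mm above the top of the thread's climb) (value of joint screw_lift above 0.008 m).
It fails at once if anything else on the table or on the press's bed moved by more than 30 mm (distance of any of shoe, grease_tin, tape, pencil_cup, glue_bottle, ruler, glue_gun, board_stack from where it was at the start of the episode above 0.03 m).
It also fails if it takes over 64 s, if anything falls off the work surface, if the arm or the gripper's body presses on something with over 40 N, if the wrist force passes 120 N, or if a joint passes its speed limit or range.

## Working session

There is one attempt and no reset: what is moved stays moved. The work goes in short steps, Python scripts to look and compute and a tool call to move; the robot and the scene stay as the last step left them, time stands still between calls to the robot, and variables do not carry over. Pictures are saved under pics/ and viewed, about 8 in all and at most 12, crops included, and the job is handed in when it is done.

Besides the shell and the picture viewer there is one more tool, called after "Emit:" as a command line: name --pt "numbers of a row" for each row, then --argument value for the rest. apply_moves: Moves the arm, as the interface text tells. Its arguments: {"type":"object","properties":{"increments":{"type":"array","items":{"type":"array","items":{"type":"number"}}},"squeeze":{"type":"number"}},"required":["increments"]}

```bash
mkdir -p pics; python3 - <<'E'
from cell import *
import cv2,numpy as np
print(observe())
ims=[]
for n in("scene","side"):
    im=get_image(n);cv2.imwrite(f"pics/{n}0.png",im[:,:,::-1]);m=camera_model(n);print(n,m)
E
```

```text
{'t': 0.0, 'joint_pos': array([ 1.20639576e+00,  3.00456591e-01,  1.52157397e+00, -2.10895777e-05,
        1.32070790e+00, -6.66063832e-02]), 'qd': array([-0.000774  ,  0.00019848, -0.00197319,  0.00041363, -0.00026329,
       -0.00073634]), 'tau': array([-1.65316538e-03, -5.31809556e+01, -3.52733159e+01,  7.07525178e-02,
        2.44310807e-02, -6.58159274e-05]), 'tool_pos': array([0.16130299, 0.52556675, 0.22689729]), 'tool_rot': array([ 1.48344905e-01,  9.88935519e-01, -5.61837574e-04, -1.12530657e-04]), 'contact_force': array([ 0.99756382, -0.44852512,  0.96738403]), 'torque': array([ 0.03619827,  0.02575193, -0.03244796]), 'width': 1.0012825947342627}
scene {'K': array([[382.90531136,   0.        , 277.64548803],
       [  0.        , 382.90531136, 206.55010108],
       [  0.        ,   0.        ,   1.        ]]), 'k1': -0.0504735246296945, 'eye': array([ 0.94259894, -0.27024843,  1.04666003]), 'rotation': array([ 0.8393352 ,  0.4731433 , -0.12510751, -0.23664307])}
side {'K': array([[475.1990374 ,   0.        , 277.87368676],
       [  0.        , 475.1990374 , 218.07117944],
       [  0.        ,   0.        ,   1.        ]]), 'k1': -0.035191016803828516, 'eye': array([-0.14182288, -0.79613853,  1.09713333]), 'rotation': array([ 0.86902981, -0.28323756,  0.12545195, -0.38577906])}
```

View pics/scene0.png

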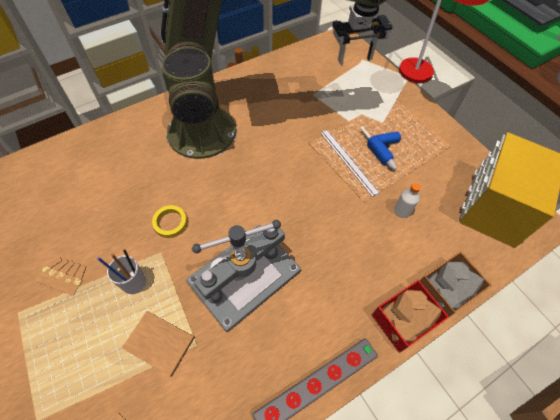

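View pics/side0.png

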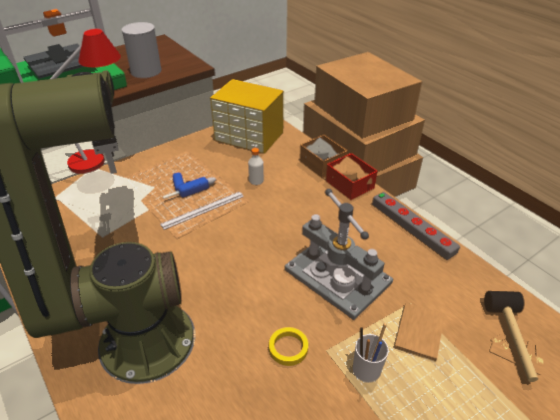

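The scene view shows the bar balls near (197,248) and (277,225), with the hub at about (237,236). In the side view the balls are near (328,191) and (366,237), with the hub at about (346,213).

```bash
cat > h.py <<'E'
from cell import *
import cv2,numpy as np
from scipy.spatial.transform import Rotation as R
def ray(m,p):
    d=cv2.undistortPoints(np.array([[p]],float),m["K"],np.array([m["k1"],0,0,0,0.]))[0,0]
    v=R.from_quat(m["rotation"]).apply([d[0],d[1],1]); return m["eye"],v/np.linalg.norm(v)
def plane(m,p,z):
    e,v=ray(m,p); return e+v*(z-e[2])/v[2]
def tri(a,p,b,q):
    e,v=ray(a,p);f,w=ray(b,q)
    s=np.linalg.lstsq(np.c_[v,-w],f-e,rcond=None)[0]
    return (e+v*s[0]+f+w*s[1])/2,np.linalg.norm(e+v*s[0]-f-w*s[1])
E
python3 - <<'E'
from h import *
a=camera_model("scene");b=camera_model("side")
for p,q in(((197,248),(366,237)),((277,225),(328,191))): print(tri(a,p,b,q),plane(a,p,.26),plane(b,q,.26))
print(tri(a,(237,236),b,(346,213)))
s=cv2.imread("pics/scene0.png")[190:300,170:310];t=cv2.imread("pics/side0.png")[170:280,300:440]
cv2.imwrite("pics/c.png",np.vstack([cv2.resize(s,(0,0),fx=2.7,fy=2.7,interpolation=2),cv2.resize(t,(0,0),fx=2.7,fy=2.7,interpolation=2)]))
E
```

```text
(array([ 0.54337181, -0.22953599,  0.25540053]), np.float64(0.007148618075431467)) [ 0.54378713 -0.22660536  0.26      ] [ 0.54033568 -0.23635623  0.26      ]
(array([ 0.5846085 , -0.03977532,  0.25831706]), np.float64(0.0028834163889330054)) [ 0.5861945  -0.04162798  0.26      ] [ 0.58311447 -0.03956696  0.26      ]
(array([ 0.56295355, -0.13564362,  0.25765963]), np.float64(0.0021489395271622534))
```

View pics/c.png

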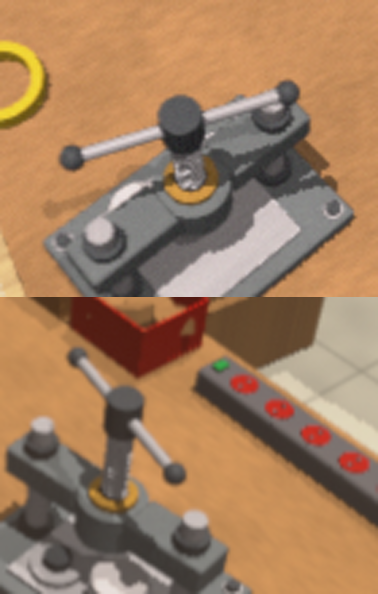

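The zoomed crops confirm the balls at scene (196,248.5) and (276.7,224) and side (365,236) and (328.5,192). They triangulate 194 mm apart, against 190 mm given. The axis is at about (0.564,-0.135), bar height 0.257, bar direction about 77.6°. The plan is to use the open fingers as a fork pushing both bar halves, so the screw stays free to rise and drop.

Emit:
apply_moves --pt "0 0 -0.04 0 -1" --pt "0 0 -0.04 0 -1" --pt "0 0 -0.04 0 -1" --pt "-0.02 -0.018 -0.03 0 -1" --pt "-0.033 -0.03 0 0 -1" --pt "-0.033 -0.03 0 0 -1" --pt "-0.033 -0.03 0 0 -1" --pt "-0.033 -0.03 0 0 -1"

```text
t: 0.9
tool_pos: [0.2666, 0.3476, 0.3772]
tool_rot: [0.148, 0.989, -0.0, -0.0]
contact_force: [1.7, 1.0, 0.3]
width: 0.997
```

Emit:
apply_moves --pt "-0.033 -0.03 0 0 -1" --pt "-0.033 -0.03 0 0 -1" --pt "-0.033 -0.03 0 0 -1" --pt "-0.033 -0.03 0 0 -1" --pt "-0.033 -0.03 0 0 -1" --pt "-0.033 -0.03 0 0 -1" --pt "-0.033 -0.03 0 0 -1" --pt "-0.033 -0.03 0 0 -1"

```text
t: 1.7
tool_pos: [0.4487, 0.0405, 0.3773]
tool_rot: [0.148, 0.989, 0.0, -0.0]
contact_force: [0.8, -0.1, 0.1]
width: 1.001
```

Emit:
apply_moves --pt "-0.033 -0.03 0 0 -1" --pt "-0.033 -0.03 0 0 -1" --pt "-0.033 -0.03 0 0 -1" --pt "-0.033 -0.03 0 0 -1" --pt "-0.02 -0.01 0 0 -1" --pt "0 0 0 0 -1"

```text
t: 2.3
tool_pos: [0.5562, -0.1285, 0.3757]
tool_rot: [0.15, 0.989, 0.0, -0.001]
contact_force: [-0.2, 0.1, -0.1]
width: 0.998
```

```bash
python3 - <<'E'
from h import *
o=observe();print(o["t"],o["tool_pos"],o["tool_rot"],o["joint_pos"]);m=camera_model("wrist");print(m)
cv2.imwrite("pics/w1.png",get_image("wrist")[:,:,::-1])
E
```

```text
2.3 [ 0.55621686 -0.12853288  0.37570031] [ 1.49532669e-01  9.88755877e-01  1.42079976e-04 -1.33259118e-03] [-2.91213124e-01  2.89298349e-01  1.19800464e+00 -9.38694633e-05
  1.65696832e+00 -1.56182591e+00]
{'K': array([[333.5766626 ,   0.        , 280.62178107],
       [  0.        , 333.5766626 , 214.38288497],
       [  0.        ,   0.        ,   1.        ]]), 'k1': -0.026366461694729067, 'eye': array([ 0.49493454, -0.11010625,  0.5334867 ]), 'rotation': array([0.79947102, 0.58993441, 0.06735471, 0.09103197])}
```

View pics/w1.png

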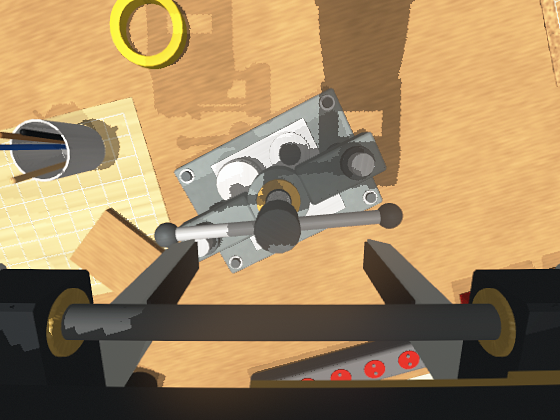

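The wrist view shows the balls at (166,235) and (391,215), and the hub top around (277,232).

```bash
python3 - <<'E'
from h import *
m=camera_model("wrist");o=observe()
A=plane(m,(166,235),.258);B=plane(m,(391,215),.258);print(A,B,np.linalg.norm(A-B),(A+B)/2,np.arctan2(*(B-A)[1::-1]))
print(plane(m,(277,232),.278))
T=R.from_quat(o["tool_rot"])
C=(A+B)/2
print("to center, tool axes",T.inv().apply(C-o["tool_pos"]), T.as_matrix()[:,1], o["joint_pos"], o["t"])
E
```

```text
[ 0.54364894 -0.22758399  0.258     ] [ 0.58346159 -0.03776299  0.258     ] 0.19395117448820695 [ 0.56355526 -0.13267349  0.258     ] 1.3640551938080665
[ 0.5637967  -0.13316605  0.278     ]
to center, tool axes [-0.00947888 -0.00284115  0.11823691] [2.94681580e-01 9.55595502e-01 4.56646165e-05] [-2.89437309e-01  2.86594424e-01  1.20019612e+00  6.54398554e-05
  1.65681870e+00 -1.56110584e+00] 2.35
```

Emit:
apply_moves --pt "-0.0095 -0.003 0 0 -1" --pt "0 0 0 0.147 -1" --pt "0 0 0 0.147 -1" --pt "0 0 0 0.147 -1" --pt "0 0 0 0.147 -1" --pt "0 0 0 0.147 -1" --pt "0 0 0 0.147 -1" --pt "0 0 0 0.147 -1"

```text
t: 3.15
tool_pos: [0.5635, -0.1314, 0.378]
tool_rot: [0.618, 0.786, 0.0, 0.0]
contact_force: [-0.2, -0.4, 0.2]
width: 0.999
```

Emit:
apply_moves --pt "0 0 0 0.147 -1" --pt "0 0 0 0.147 -1" --pt "0 0 0 0.147 -1" --pt "0 0 0 0.147 -1" --pt "0 0 0 0.147 -1" --pt "0 0 0 0.147 -1" --pt "0 0 0 0.147 -1" --pt "0 0 0 0.147 -1"

```text
t: 3.95
tool_pos: [0.5635, -0.1314, 0.378]
tool_rot: [0.95, 0.312, 0.0, 0.0]
contact_force: [-0.5, -0.3, -0.2]
width: 1.001
```

Emit:
apply_moves --pt "0 0 0 0.147 -1" --pt "0 0 0 0.147 -1" --pt "0 0 0 0.147 -1" --pt "0 0 0 0.147 -1" --pt "0 0 0 0.147 -1" --pt "0 0 0 0.147 -1" --pt "0 0 0 0.147 -1" --pt "0 0 0 0.147 -1"

```text
t: 4.75
tool_pos: [0.5635, -0.1314, 0.3779]
tool_rot: [0.963, -0.268, 0.0, -0.0]
contact_force: [-0.2, -0.1, 0.5]
width: 1.0
```

Emit:
apply_moves --pt "0 0 0 0.147 -1" --pt "0 0 0 0 -1" --pt "0 0 0 0 -1"

```text
t: 5.05
tool_pos: [0.5635, -0.1317, 0.3778]
tool_rot: [0.943, -0.333, 0.0, -0.0]
contact_force: [-0.2, 0.2, -0.3]
width: 1.0
```

```bash
python3 - <<'E'
from h import *
o=observe();m=camera_model("wrist");im=get_image("wrist")[:,:,::-1].copy()
print(o["t"],o["tool_pos"],o["joint_pos"],o["contact_force"],o["torque"])
cv2.imwrite("pics/w2.png",im)
E
```

```text
5.05 [ 0.56353086 -0.13168839  0.37777962] [-2.92860756e-01  3.06675738e-01  1.17118188e+00  2.30012155e-05
  1.66322204e+00  1.95687781e+00] [-0.23887555  0.17822237 -0.33199992] [0.13600218 0.12335594 0.07564746]
```

View pics/w2.png

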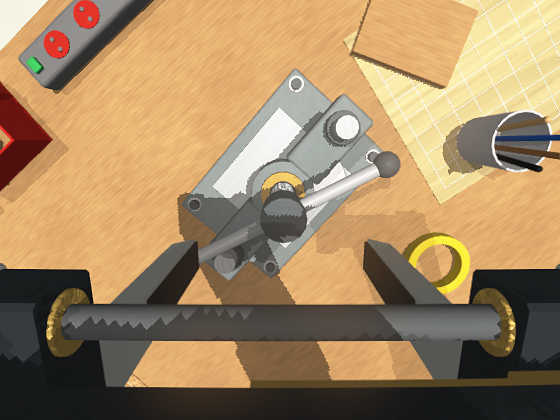

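The second wrist view shows the right bar half rising to its ball at (388,165). The fingers sit clockwise of the bar on both sides, so I can lower.

Emit:
apply_moves --pt "0 0 0.03 0 -1" --pt "0 0 0.03 0 -1" --pt "0 0 0.03 0 -1" --pt "0 0 0.014 0 -1" --pt "0 0 0.014 0 -1" --pt "0 0 0 0 -1"

```text
t: 5.7
tool_pos: [0.5633, -0.1321, 0.2585]
tool_rot: [0.942, -0.335, -0.001, 0.0]
contact_force: [-0.4, 0.2, 0.9]
width: 0.997
```

```bash
cat >look.py <<'E'
from h import *
import sys
o=observe();n=sys.argv[1]
print(o["t"],o["tool_pos"].round(4),o["joint_pos"].round(3),o["contact_force"].round(1),o["torque"].round(2),"yaw",round(o["joint_pos"][0]-o["joint_pos"][5],3))
L=[]
for c in("scene","side","wrist"):
    im=get_image(c)[:,:,::-1];cv2.imwrite(f"pics/{c}{n}.png",im)
    f={"scene":im[180:260,170:310],"side":im[160:250,290:430],"wrist":im[60:420,80:480]}[c]
    L.append(cv2.resize(f,(400,int(f.shape[0]*400/f.shape[1])),interpolation=2))
cv2.imwrite(f"pics/m{n}.png",np.hstack([np.vstack([L[0],L[1]])[:360] if 0 else cv2.resize(np.vstack(L[:2]),(400,486)),cv2.copyMakeBorder(L[2],0,126,0,0,0)]))
E
python3 look.py 3
```

```text
5.7 [ 0.5633 -0.1321  0.2585] [-0.294  0.344  1.391  0.     1.408  1.96 ] [-0.4  0.2  0.9] [-0.    0.19  0.01] yaw -2.254
```

View pics/m3.png

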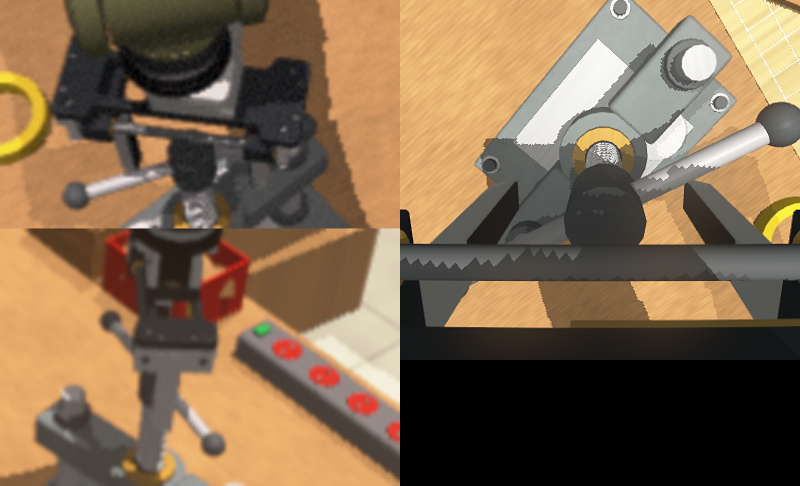

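The fork straddles the hub cleanly, with no contact force. The ball, at about (460,185) in the wrist frame, can be tracked: its ray cut with the 95 mm cylinder gives its height and bar angle. I'll start turning backward.

```bash
cat >ball.py <<'E'
from h import *
C=np.array([.5637,-.1335]); 
def ball(save=None):
    o=observe();m=camera_model("wrist");im=get_image("wrist")[:,:,::-1].copy()
    if save: cv2.imwrite(f"pics/b{save}.png",im)
    g=cv2.medianBlur(cv2.cvtColor(im,cv2.COLOR_BGR2GRAY),5)
    x0,y0=400,90
    c=cv2.HoughCircles(g[y0:330,x0:],cv2.HOUGH_GRADIENT_ALT,1.5,30,param1=150,param2=.6,minRadius=12,maxRadius=32)
    print("t",o["t"],"pos",o["tool_pos"].round(4),"q6",o["joint_pos"][5].round(3),"yaw",round(o["joint_pos"][0]-o["joint_pos"][5],3),"F",o["contact_force"].round(1),"Tz",o["torque"].round(2))
    for u,v,r in ([] if c is None else c[0][:4]):
        u+=x0;v+=y0
        e,d=ray(m,(u,v)); w=e[:2]-C
        s=max(np.roots([d[:2]@d[:2],2*w@d[:2],w@w-.095**2]).real); P=e+s*d
        print("circle",u,v,r,"expected r",round(333.6*.011/np.linalg.norm(P-e),1),"z",P[2].round(4),"ang-yaw",round((np.arctan2(P[1]-C[1],P[0]-C[0])-(o["joint_pos"][0]-o["joint_pos"][5])+np.pi/2)%np.pi-np.pi/2,3))
if __name__=="__main__":
    import sys; ball(*sys.argv[1:])
E
python3 ball.py 0
```

```text
t 5.85 pos [ 0.5639 -0.1323  0.2608] q6 1.961 yaw -2.255 F [ 0.1 -0.9 -0.6] Tz [ 0.08  0.13 -0.05]
circle 460.0 187.5 24.17584 expected r 20.3 z 0.2607 ang-yaw 0.462
```

Emit:
apply_moves --pt "0 0 0 -0.1 -1" --pt "0 0 0 -0.1 -1" --pt "0 0 0 -0.1 -1" --pt "0 0 0 -0.1 -1" --pt "0 0 0 -0.1 -1" --pt "0 0 0 0 -1"

```text
t: 6.5
tool_pos: [0.5637, -0.1322, 0.2605]
tool_rot: [0.996, -0.091, 0.001, 0.0]
contact_force: [0.2, -0.1, -0.1]
width: 1.0
```

```bash
python3 ball.py 1
```

```text
t 6.5 pos [ 0.5637 -0.1322  0.2605] q6 1.46 yaw -1.753 F [ 0.2 -0.1 -0.1] Tz [-0.02  0.13  0.01]
circle 457.0 291.0 17.795967 expected r 17.9 z 0.2546 ang-yaw -0.15
circle 413.5 183.0 18.242191 expected r 15.4 z 0.1981 ang-yaw 0.394
circle 467.5 213.0 26.232832 expected r 19.9 z 0.2615 ang-yaw 0.324
```

Emit:
apply_moves --pt "0 0 0 -0.12 -1" --pt "0 0 0 -0.12 -1" --pt "0 0 0 -0.12 -1" --pt "0 0 0 -0.12 -1" --pt "0 0 0 -0.12 -1" --pt "0 0 0 0 -1"

```text
t: 7.15
tool_pos: [0.5637, -0.1323, 0.2599]
tool_rot: [0.979, 0.206, 0.0, 0.0]
contact_force: [0.2, 0.1, 0.4]
width: 1.004
```

```bash
sed -i 's/^        print("circle"/        if .24<P[2]<.275: print("circle"/' ball.py; python3 ball.py 2
```

```text
t 7.15 pos [ 0.5637 -0.1323  0.2599] q6 0.862 yaw -1.156 F [0.2 0.1 0.4] Tz [-0.08  0.15 -0.01]
circle 466.0 208.5 22.152044 expected r 20.1 z 0.2618 ang-yaw 0.353
```

Emit:
apply_moves --pt "0 0 0 -0.12 -1" --pt "0 0 0 -0.12 -1" --pt "0 0 0 -0.12 -1" --pt "0 0 0 -0.12 -1" --pt "0 0 0 -0.12 -1" --pt "0 0 0 0 -1"

```text
t: 7.8
tool_pos: [0.5636, -0.1323, 0.2597]
tool_rot: [0.874, 0.485, 0.0, 0.0]
contact_force: [-0.3, 0.2, -0.1]
width: 0.998
```

```bash
python3 ball.py 3
```

```text
t 7.8 pos [ 0.5636 -0.1323  0.2597] q6 0.264 yaw -0.558 F [-0.3  0.2 -0.1] Tz [-0.04  0.11  0.03]
circle 466.0 213.0 21.23647 expected r 20.0 z 0.2615 ang-yaw 0.327
```

Emit:
apply_moves --pt "0 0 0 -0.12 -1" --pt "0 0 0 -0.12 -1" --pt "0 0 0 -0.12 -1" --pt "0 0 0 -0.12 -1" --pt "0 0 0 -0.12 -1" --pt "0 0 0 0 -1"

```text
t: 8.45
tool_pos: [0.5637, -0.1322, 0.2596]
tool_rot: [0.692, 0.722, 0.0, 0.0]
contact_force: [0.9, 0.5, 0.4]
width: 0.997
```

```bash
python3 ball.py 4
```

```text
t 8.45 pos [ 0.5637 -0.1322  0.2596] q6 -0.335 yaw 0.042 F [0.9 0.5 0.4] Tz [-0.06  0.06 -0.03]
circle 466.0 211.5 21.768726 expected r 20.2 z 0.2624 ang-yaw 0.335
```

Emit:
apply_moves --pt "0 0 0 -0.12 -1" --pt "0 0 0 -0.12 -1" --pt "0 0 0 -0.12 -1" --pt "0 0 0 -0.12 -1" --pt "0 0 0 -0.12 -1" --pt "0 0 0 0 -1"

```text
t: 9.1
tool_pos: [0.5636, -0.132, 0.2594]
tool_rot: [0.448, 0.894, 0.0, -0.0]
contact_force: [-0.3, 0.8, -0.4]
width: 1.0
```

```bash
python3 ball.py 5
```

```text
t 9.1 pos [ 0.5636 -0.132   0.2594] q6 -0.935 yaw 0.641 F [-0.3  0.8 -0.4] Tz [-0.07  0.06  0.02]
circle 457.0 213.0 22.883759 expected r 19.2 z 0.2529 ang-yaw 0.3
```

Ball height fell from 0.2624 to 0.2529, so the drop looks done. I'll check it by eye.

```bash
python3 -c "
import cv2,numpy as np
a,b=[cv2.imread(f'pics/b{i}.png')[80:330,180:520] for i in(4,5)]
cv2.imwrite('pics/cmp.png',np.hstack([a,b]))"
```

```text
(no output)
```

View pics/cmp.png

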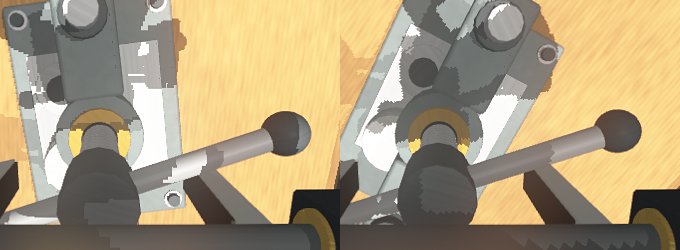

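The drop is confirmed: the ball went from (290,133) to (280,132) and shrank, and the hub is narrower. The bar is now at 0.94 rad. Next I back off, hop over the bar to its anticlockwise side, and push forward.

Emit:
apply_moves --pt "0 0 0 0.12 -1" --pt "0 0 -0.03 0 -1" --pt "0 0 -0.035 0 -1" --pt "0 0 0 -0.14 -1" --pt "0 0 0 -0.14 -1" --pt "0 0 0 -0.14 -1" --pt "0 0 0 -0.14 -1" --pt "0 0 0 -0.14 -1"

```text
t: 9.95
tool_pos: [0.5635, -0.132, 0.3243]
tool_rot: [0.173, 0.985, 0.0, -0.0]
contact_force: [-0.4, -0.1, 0.5]
width: 1.0
```

Emit:
apply_moves --pt "0 0 0 -0.14 -1" --pt "0 0 0 -0.14 -1" --pt "0 0 0 -0.04 -1" --pt "0 0 0 0 -1" --pt "0 0 0.035 0 -1" --pt "0 0 0.03 0 -1" --pt "0 0 0.006 0 -1" --pt "0 0 0 0 -1"

```text
t: 10.75
tool_pos: [0.5634, -0.1321, 0.2534]
tool_rot: [0.015, 1.0, 0.0, -0.001]
contact_force: [0.8, 0.1, 1.0]
width: 0.999
```

```bash
sed -i 's/x0,y0=400,90/x0,y0=0,60/; s/:330,x0:/:330,x0:/' ball.py; python3 ball.py 6
```

```text
t 10.75 pos [ 0.5634 -0.1321  0.2534] q6 -1.835 yaw 1.542 F [0.8 0.1 1. ] Tz [-0.02  0.05  0.01]
circle 108.0 166.5 25.111578 expected r 20.9 z 0.2553 ang-yaw -0.571
```

View pics/b6.png

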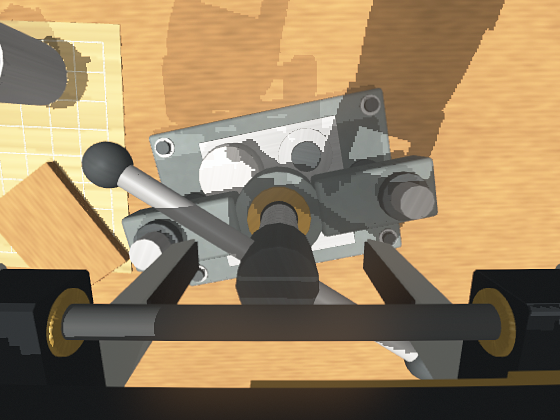

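The bar is at 0.97 rad, with its ball at (108,165), and the fork is now on its anticlockwise side. Pushing forward.

Emit:
apply_moves --pt "0 0 0 0.13 -1" --pt "0 0 0 0.13 -1" --pt "0 0 0 0.13 -1" --pt "0 0 0 0.13 -1" --pt "0 0 0 0.13 -1" --pt "0 0 0 0.13 -1" --pt "0 0 0 0.13 -1" --pt "0 0 0 0.13 -1"

```text
t: 11.6
tool_pos: [0.5641, -0.1326, 0.2555]
tool_rot: [0.511, 0.86, 0.0, 0.002]
contact_force: [0.1, -1.9, -2.5]
width: 1.0
```

```bash
python3 ball.py 7
```

```text
t 11.6 pos [ 0.5641 -0.1326  0.2555] q6 -0.792 yaw 0.498 F [ 0.1 -1.9 -2.5] Tz [-0.42 -0.17  0.08]
circle 93.0 208.5 22.561104 expected r 19.9 z 0.2559 ang-yaw -0.334
```

Emit:
apply_moves --pt "0 0 0 0.13 -1" --pt "0 0 0 0.13 -1" --pt "0 0 0 0.13 -1" --pt "0 0 0 0.13 -1" --pt "0 0 0 0.13 -1" --pt "0 0 0 0.13 -1" --pt "0 0 0 0.13 -1" --pt "0 0 0 0.13 -1"

```text
t: 12.45
tool_pos: [0.5638, -0.1326, 0.255]
tool_rot: [0.87, 0.493, 0.0, 0.001]
contact_force: [-0.5, -2.1, -0.3]
width: 0.999
```

```bash
python3 ball.py 8
```

```text
t 12.45 pos [ 0.5638 -0.1326  0.255 ] q6 0.245 yaw -0.539 F [-0.5 -2.1 -0.3] Tz [-0.5   0.24  0.06]
circle 97.5 208.5 22.263048 expected r 19.7 z 0.2528 ang-yaw -0.34
```

Emit:
apply_moves --pt "0 0 0 0.13 -1" --pt "0 0 0 0.13 -1" --pt "0 0 0 0.13 -1" --pt "0 0 0 0.13 -1" --pt "0 0 0 0.13 -1" --pt "0 0 0 0.13 -1" --pt "0 0 0 0.13 -1" --pt "0 0 0 0.13 -1"

```text
t: 13.3
tool_pos: [0.5636, -0.1322, 0.2546]
tool_rot: [1.0, -0.003, 0.0, 0.0]
contact_force: [-1.5, 0.3, -0.6]
width: 0.998
```

Emit:
apply_moves --pt "0 0 0 0.13 -1" --pt "0 0 0 0.13 -1" --pt "0 0 0 0.13 -1" --pt "0 0 0 0.13 -1" --pt "0 0 0 0.13 -1" --pt "0 0 0 0.13 -1" --pt "0 0 0 0.13 -1" --pt "0 0 0 0.0 -1"

```text
t: 14.1
tool_pos: [0.5639, -0.1322, 0.2547]
tool_rot: [0.898, -0.441, 0.001, -0.0]
contact_force: [0.6, -0.1, -0.0]
width: 1.0
```

```bash
python3 ball.py 9
```

```text
t 14.1 pos [ 0.5639 -0.1322  0.2547] q6 2.19 yaw -2.484 F [ 0.6 -0.1 -0. ] Tz [ 0.01  0.12 -0.01]
circle 102.0 205.5 20.274843 expected r 19.8 z 0.2523 ang-yaw -0.349
```

It has gone 3.8 rad forward and sunk a few mm. I'll regrasp the fork for the remaining ~2.2 rad.

Emit:
apply_moves --pt "0 0 0 -0.14 -1" --pt "0 0 -0.03 0 -1" --pt "0 0 -0.035 0 -1" --pt "0 0 0 -0.14 -1" --pt "0 0 0 -0.14 -1" --pt "0 0 0 -0.14 -1" --pt "0 0 0 -0.14 -1" --pt "0 0 0 -0.14 -1"

```text
t: 14.95
tool_pos: [0.5636, -0.1321, 0.3192]
tool_rot: [1.0, -0.031, 0.0, 0.0]
contact_force: [-0.6, -0.1, 0.0]
width: 1.0
```

Emit:
apply_moves --pt "0 0 0 -0.14 -1" --pt "0 0 0 -0.14 -1" --pt "0 0 0 -0.14 -1" --pt "0 0 0 -0.14 -1" --pt "0 0 0 -0.14 -1" --pt "0 0 0 -0.14 -1" --pt "0 0 0 -0.14 -1" --pt "0 0 0 -0.14 -1"

```text
t: 15.75
tool_pos: [0.5636, -0.1321, 0.3191]
tool_rot: [0.863, 0.505, 0.0, 0.0]
contact_force: [-0.2, 0.0, -0.4]
width: 0.997
```

Emit:
apply_moves --pt "0 0 0 -0.14 -1" --pt "0 0 0 -0.14 -1" --pt "0 0 0 -0.14 -1" --pt "0 0 0 -0.14 -1" --pt "0 0 0 -0.14 -1" --pt "0 0 0 -0.14 -1" --pt "0 0 0 -0.14 -1" --pt "0 0 0 -0.14 -1"

```text
t: 16.55
tool_pos: [0.5636, -0.1321, 0.3191]
tool_rot: [0.463, 0.886, 0.0, 0.0]
contact_force: [-0.2, -0.1, -0.4]
width: 1.003
```

Emit:
apply_moves --pt "0 0 0 -0.14 -1" --pt "0 0 0 -0.14 -1" --pt "0 0 0 0 -1" --pt "0 0 0 0 -1"

```text
t: 16.95
tool_pos: [0.5636, -0.1321, 0.3188]
tool_rot: [0.341, 0.94, 0.0, 0.0]
contact_force: [0.3, -0.2, -0.2]
width: 1.001
```

```bash
python3 ball.py 10
```

```text
t 16.95 pos [ 0.5636 -0.1321  0.3188] q6 -1.167 yaw 0.874 F [ 0.3 -0.2 -0.2] Tz [ 0.   -0.02  0.01]
```

Emit:
apply_moves --pt "0 0 0.035 0 -1" --pt "0 0 0.035 0 -1" --pt "0 0 0 0 -1"

```text
t: 17.3
tool_pos: [0.5621, -0.1317, 0.2444]
tool_rot: [0.342, 0.94, -0.0, -0.004]
contact_force: [0.3, 0.6, 0.0]
width: 1.001
```

```bash
python3 ball.py 11
```

```text
t 17.3 pos [ 0.5621 -0.1317  0.2444] q6 -1.167 yaw 0.874 F [0.3 0.6 0. ] Tz [ 0.01 -0.01 -0.05]
circle 102.0 177.0 25.393742 expected r 21.2 z 0.2509 ang-yaw -0.538
```

Emit:
apply_moves --pt "0 0 0 0.13 -1" --pt "0 0 0 0.13 -1" --pt "0 0 0 0.13 -1" --pt "0 0 0 0.13 -1" --pt "0 0 0 0.13 -1" --pt "0 0 0 0.13 -1" --pt "0 0 0 0.13 -1" --pt "0 0 0 0.13 -1"

```text
t: 18.15
tool_pos: [0.5641, -0.1327, 0.251]
tool_rot: [0.765, 0.644, 0.001, 0.001]
contact_force: [-0.3, -2.0, -1.8]
width: 1.003
```

Emit:
apply_moves --pt "0 0 0 0.13 -1" --pt "0 0 0 0.13 -1" --pt "0 0 0 0.13 -1" --pt "0 0 0 0.13 -1" --pt "0 0 0 0.13 -1" --pt "0 0 0 0.13 -1" --pt "0 0 0 0.13 -1" --pt "0 0 0 0.13 -1"

```text
t: 18.95
tool_pos: [0.5639, -0.1325, 0.2509]
tool_rot: [0.984, 0.179, 0.001, 0.001]
contact_force: [-2.4, -1.1, -1.1]
width: 1.002
```

Emit:
apply_moves --pt "0 0 0 0.13 -1" --pt "0 0 0 0.13 -1" --pt "0 0 0 0.13 -1" --pt "0 0 0 0 -1" --pt "0 0 0 0 -1"

```text
t: 19.45
tool_pos: [0.564, -0.1323, 0.2501]
tool_rot: [1.0, -0.01, 0.001, 0.0]
contact_force: [0.0, -0.1, 0.1]
width: 1.002
```

```bash
python3 ball.py 12
```

```text
t 19.45 pos [ 0.564  -0.1323  0.2501] q6 1.298 yaw -1.592 F [ 0.  -0.1  0.1] Tz [-0.03  0.14 -0.01]
circle 102.0 208.5 22.074863 expected r 19.6 z 0.2463 ang-yaw -0.34
```

Total forward turn is 6.07 rad and the screw has sunk about 8 mm since the drop, so it is caught. Next I rotate the fork square to the bar and close on the hub.

Emit:
apply_moves --pt "0 0 0 -0.14 -1" --pt "0 0 0 -0.14 -1" --pt "0 0 0 -0.14 -1" --pt "0 0 0 -0.14 -1" --pt "0 0 0 -0.14 -1" --pt "0 0 0 -0.14 -1" --pt "0 0 0 -0.14 -1" --pt "0 0 0 -0.14 -1"

```text
t: 20.3
tool_pos: [0.5637, -0.1322, 0.2491]
tool_rot: [0.851, 0.525, 0.0, 0.0]
contact_force: [-0.4, 0.1, 0.0]
width: 0.999
```

Emit:
apply_moves --pt "0 0 0 -0.11 -1" --pt "0 0 0 0 -1" --pt "0 0 0 0 0" --pt "0 0 0 0 0.2" --pt "0 0 0 0 0.4" --pt "0 0 0 0 1" --pt "0 0 0 0 1" --pt "0 0 0 0 1" --squeeze 20

```text
t: 21.1
tool_pos: [0.5635, -0.1322, 0.2485]
tool_rot: [0.824, 0.567, -0.0, 0.0]
contact_force: [0.3, 1.0, -0.1]
width: 0.525
```

Emit:
apply_moves --pt "0 0 0 0 1" --pt "0 0 0 0 1" --pt "0 0 0 0 1" --pt "0 0 0 0 1" --pt "0 0 0 0 1"

```text
t: 21.6
tool_pos: [0.5632, -0.1321, 0.2484]
tool_rot: [0.824, 0.567, -0.0, -0.0]
contact_force: [-5.4, 1.3, 1.9]
width: 0.401
```

```bash
python3 ball.py 13; python3 look.py 14
```

```text
t 21.6 pos [ 0.5632 -0.1321  0.2484] q6 0.071 yaw -0.365 F [-5.4  1.3  1.9] Tz [ 0.22  0.97 -0.01]
21.65 [ 0.5633 -0.1321  0.2484] [-0.294  0.35   1.407 -0.     1.386  0.071] [-4.5  2.2  1.1] [ 0.17  0.97 -0.05] yaw -0.365
```

View pics/m14.png

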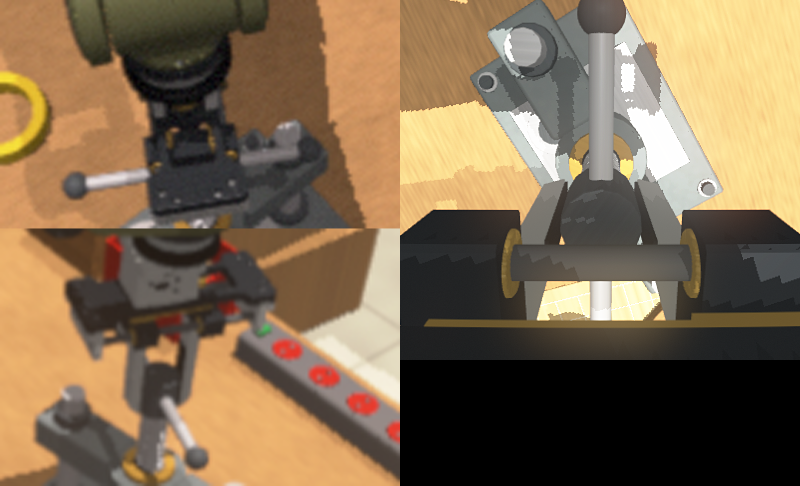

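The fingers are closed on the hub at 37.7 mm opening, against a 38 mm hub, with the bar running square between them. I'll let it settle briefly and check.

Emit:
apply_moves --pt "0 0 0 0 1" --pt "0 0 0 0 1" --pt "0 0 0 0 1" --pt "0 0 0 0 1" --pt "0 0 0 0 1"

```text
t: 22.3
tool_pos: [0.5633, -0.1321, 0.2484]
tool_rot: [0.824, 0.567, -0.0, -0.0]
contact_force: [-5.8, 0.5, 1.2]
width: 0.399
```

```bash
python3 - <<'E'
from h import *
o=observe();print(o["t"],o["width"],o["contact_force"],abs(o["qd"]).max())
a=cv2.imread("pics/wrist14.png");b=get_image("wrist")[:,:,::-1]
print("mean diff bar/hub area",cv2.absdiff(a,np.ascontiguousarray(b))[60:300,220:340].mean())
print(close_job())
E
```

```text
22.3 0.3986507983665474 [-5.778773    0.49726429  1.22816982] 0.0013739774962640064
mean diff bar/hub area 0.4061689814814815
the job is handed in; nothing more can be done
None
```

The screw is started in its nut and held by the gripper, and I handed the job in at about 22 s of the 64 s allowed. The hand-in reports no verdict.

**What I did**
- **Backward:** I used the open fingers as a fork on both halves of the bar and turned the screw backward about 2.7 rad in all. It dropped during the last 0.6 rad step. The tracked ball fell from 0.262 m to about 0.254 m, and a before/after picture showed the same.
- **Forward:** I then turned it forward about 6.07 rad in two strokes. The ball sank another 8 mm or so, to 0.246 m, which is what one turn of caught thread should give.
- **Grip:** I squared the jaws to the bar and closed on the hub at 20 N.

**Last checks**
- The opening was 37.5 mm against the 38 mm hub, and the grasp point was within a few mm of the hub's centre.
- The joints were still, and the bar and hub did not move between the last two pictures.

**Uncertain or off**
- The hub is gripped slightly off centre, which leaves a steady side force of about 6 N.
- Single ball heights were only good to about 1–2 mm. Part way through the forward turn, the sink read about 3 mm where nearly 5 mm was expected, but the total agreed.
- The drop angle is known only to within that 0.6 rad step, so the screw stands between about 5.5 and 6.1 rad forward of the drop. The allowed range is about 4.2 to 7.85 rad.
- I did not measure the other objects for movement. No contact with them was felt or seen.

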